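# Mount the inspection light on the leaning quick-release head

## Robot

A 6-joint arm with a two-finger parallel gripper is mounted at the origin on the work surface. World frame = base frame: x ahead of the robot, y to its left, z up, the work surface at z = 0. Lengths are in m, angles in rad, forces in N, time in s.
With the tool pointing down it reaches from about 0.25 to 0.775 m from the base axis. Payload 4 kg.
Tool frame: the origin (TCP) lies midway between the tips of the shut fingers; the grasp point (between the pads) lies 19 mm behind it (robot.pinch_z is the distance from the TCP to the grasp point, in m); x points along the fingers, y is the direction in which the jaws open and shut, and the axes are right-handed (so a half turn about x gives the same grasp; the last joint's range is limited). The gripper opens to 94 mm and grips with 3 to 60 N. Pads are 16 mm wide; open, the fingers measure 119 mm over their backs; the gripper's body (75 mm by 177 mm) begins 78 mm behind the grasp point.
Start: joints at [-1.417, 0.087, 1.371, -0, 1.684, -0.103], TCP at [0.14, -0.532, 0.206] pointing down, gripper open.
Joint ranges: [-3.1, 3.1], [-0.76, 2.03], [0.27, 2.55], [-1.08, 4.22], [0.17, 2.65], [-2.57, 2.57]. Speed limits (rad/s): [2.79, 2.79, 3.14, 3.14, 3.14, 3.14].

## Interface

Orientations are given as [roll, pitch, yaw] about the fixed x, y, z axes, in that order (R = Rz(yaw) Ry(pitch) Rx(roll)).
In Python, from bench import robot, imaging gives the robot as it stands. The module is installed in compiled form; this text tells all that it offers.
- The arm moves only by the tool drive_tool, never from a script. Its argument "commands" is a list that holds one entry, the list of rows, each a list of 4 numbers: the shift along the tool's x, y, z as a fraction of full scale, then the turn about the tool's x as a fraction of full scale. A call has 1 to 20 rows; each row shifts and turns the commanded pose from where the row before left it, along the tool's axes as they then stand; what a row does not reach is not made up. Full scale, the value 1, is 0.25 m for a shift and 360 degrees for a turn. A row lasts 1/10 s, in which the tool goes at most 50 mm and 8.59 degrees, less where a joint would pass 70% of its speed; a pose out of reach is approached as far as the arm can. A call with a number of a shift or a turn outside -1 to 1 is refused whole. A call with a gripper value outside its range is refused whole. "grip" is the opening, from 0 (shut) to 1 (fully open), set as the call begins (left out, the last holds). The fingers move at their own pace and stop on an object; the grip force is fixed at half the most. Time passes only in rows, so rows that do not move let the fingers close. It gives the time, the measured TCP pose, the force and the opening at its end, in the units of the state.
- robot.get_obs(): the state, without advancing time (a new reading comes with each control period).
- imaging.snapshot(name): name is "scene" or "top"; returns a dict with "pixels" (400x640x3 uint8, red, green, blue), "z_map" (400x640 float32, m along the optical axis (not along the pixel's ray), 0 where there is no reading), "mtx" (3x3 intrinsics, pixels), "k1" (the pictures are not rectified: a ray, as slopes to the right and down, at radius r is drawn at 1 + k1 r^2 times it, then the intrinsics apply), "extrinsics" (4x4, takes a point from world to camera coordinates). Camera axes: x right, y up, looking along -z (the intrinsics and any distortion apply to the point x, -y, -z); pixel columns grow to the right and rows downward; lengths in m; the calibration is good to about 2 mm. A picture is of the moment at which its call begins.
- robot.close_job(): hands the job in, once; it reports no verdict.
The state is a dict: "time": time; "joint_positions": joint angles; "qvel": joint speeds; "joint_torque": joint torques, N m; "tool_pos": TCP position; "ee_rot": TCP orientation; "wrist_force": force on the tool from outside, world axes, zero at the start; "wrist_torque": the same for the moment, N m; "width": finger opening in m.
Only numpy, scipy, OpenCV 4.12 (cv2) and the standard library are available. Lean on these libraries where they do the work, as an engineer would, in place of code of your own. Each camera call takes 0.05 s, during which the arm holds its last target.

## Task

Mount the small light with the hexagonal foot on the leaning head of the examination stand, its white lit side facing down towards the dish as nearly as the hexagonal seat allows: pressing lightly, turn it as needed until the foot drops fully home, flange flush on the seat, then let go. Leave the spare light with the round foot, the cup, the jar and the dish where they stand, and do not let the light fall over.

Things in the scene. Friction and masses are not known exactly. Their poses are not given: they have to be found in the camera images.
- lamp: Battery LED light, 0.13 to 0.21 kg, upright at the start. Origin: centre of its underside; z up its axis. Aluminium base: round spigot 30 mm diameter, z 0 to 2.5 mm; hex foot 32 mm across flats, z 2.5 to 12.5 (two flats face +x and -x); round flange 46 mm diameter, z 12.5 to 16.5. Neck 16 mm diameter to z 26.5, black panel to z 66.5. The white lit side faces its -x.
- lamp_lit (a point): Centre of the lit face of the lamp's panel, 9 mm to -x of its axis, z 46.5 mm. The panel is 18 mm thick (x), 56 mm wide (y), z 26.5 to 66.5; it is best gripped across its 18 mm thickness at z about 48 mm.
- head: Fixed leaning round head on the stand, 125 mm above the table. Origin: centre of the floor of its hexagonal recess; z: out of the recess, leaning 0.52 rad (30 degrees) from vertical; -x: the way it leans, obliquely down towards the dish. The recess's angle about z is unknown and NOT shown by this frame.
- mouth (a point): Centre of the recess's flat mouth, 14 mm above its floor. Recess 34 mm across flats, in an aluminium ring 58 mm wide, clamped fast at an angle that can only be seen or found by turning the light under pressure (all fits lie 60 degrees apart). Unaligned, the hex stops on the mouth: lamp origin at z 11.5 mm in the head's frame; aligned within about 6 degrees it drops to z 1.5, flange on the mouth.
- stand: The examination stand, fixed. Origin: on the table below the head's recess; z up; the head leans towards its -x. Foot plate 120 mm (x -45 to 75) by 170 mm, 14 mm thick; column 22 mm diameter. A magnifier 80 mm in diameter is held level at z 310 to 320 mm, centred at x 82, y 4 mm, on a 12 mm post at x 58, y 68 mm.
- spare: Bystander: spare light with the same black panel (56 x 18 mm, top at z 66.5 mm) but a round foot 56 mm in diameter, 16.5 mm high. Origin: centre of its underside.
- cup: Bystander: blue ceramic cup, 68 mm diameter, 50 mm high. Origin: centre of its underside.
- jar: Bystander: white ceramic jar, 54 mm diameter, 70 mm high. Origin: centre of its underside.
- dish: Bystander: shallow white dish to be lit, 100 mm diameter, 20 mm high, lying in front of the stand where the head leans to. Origin: centre of its underside.
There are look-alikes about, which are no part of the job. What is shaped like the lamp but green or turquoise is not meant.

How it is judged:
On the way, in this order (a step that is already met when the one before it is completed fails the run):
1. the light is lifted clear of the table (height (world z) of lamp above 0.06 m), for 0.2 s.
2. the light's hex foot has dropped fully home in the leaning head, lit side towards the dish (z of lamp in the frame of head between -0.004 and 0.0045 m and x of lamp in the frame of head between -0.004 and 0.004 m and y of lamp in the frame of head between -0.004 and 0.004 m and angle between the z axis of lamp and the z axis of head, either way round below 0.1 rad and angle between the x axis of lamp and the x axis of head, either way round below 0.7 rad and x of lamp_lit in the frame of head below -0.003 m), for 0.2 s.
At the end, for the whole second after the job is handed in: The light is released and at rest with its hex foot fully home: its origin within 4.5 mm of the recess floor along the head's axis and within 4 mm sideways, its axis within 0.10 rad of the head's, and its lit side within 0.70 rad (40 degrees) of the head's -x (the way it leans, towards the dish) (all of step 2 and linear speed of lamp below 0.02 m/s and contact force between lamp and the fingers below 0.1 N); the robot touches nothing.
It fails at once if the spare light, the cup, the jar or the dish is moved more than 20 mm (distance of any of spare, cup, jar, dish from where it was at the start of the episode above 0.02 m).
It fails at once if the light falls over (angle between lamp's own z axis and vertical above 1.2 rad).
It fails at once if the light is pressed on the head with more than 60 N (contact force between lamp and head above 60 N).
It also fails if it takes over 64 s, if anything falls off the work surface, if the arm or the gripper's body presses on something with over 40 N, if the wrist force passes 120 N, or if a joint passes its speed limit or range.

## Working session

There is one attempt and no reset: what is moved stays moved. The work goes in short steps, Python scripts to look and compute and a tool call to move; the robot and the scene stay as the last step left them, time stands still between calls to the robot, and variables do not carry over. Pictures are saved under pics/ and viewed, and the job is handed in when it is done.

Besides the shell and the picture viewer there is one more tool, called after "Emit:" as name([rows], argument=value, ...), one row to a line, values as JSON. drive_tool: Moves the arm, as the interface text tells. Shift numbers are shares of 0.25 m and turn numbers shares of 360 degrees, none past 1 either way. Its arguments: {"type":"object","properties":{"commands":{"type":"array","items":{"type":"array","items":{"type":"array","items":{"type":"number","minimum":-1,"maximum":1}}}},"grip":{"type":"number"}},"required":["commands"]}

```bash
mkdir -p pics; cat > h.py <<'E'
import numpy as np, cv2
from bench import robot, imaging
def snap(n):
    s=imaging.snapshot(n); return s
def world(s,u,v,z=None):
    K=np.array(s['mtx']); k1=s['k1']
    xd=(u-K[0,2])/K[0,0]; yd=(v-K[1,2])/K[1,1]
    x,y=xd,yd
    for _ in range(20):
        f=1+k1*(x*x+y*y); x,y=xd/f,yd/f
    d=s['z_map'][int(round(v)),int(round(u))]
    E=np.array(s['extrinsics']); R=E[:3,:3]; t=E[:3,3]
    ray=R.T@np.array([x,-y,-1]); c=-R.T@t
    if z is not None: d=(z-c[2])/ray[2]
    return c+ray*d
def proj(s,P):
    E=np.array(s['extrinsics']); p=E[:3,:3]@np.asarray(P)+E[:3,3]
    x,y=p[0]/-p[2],-p[1]/-p[2]; f=1+s['k1']*(x*x+y*y); K=np.array(s['mtx'])
    return K[0,0]*x*f+K[0,2],K[1,1]*y*f+K[1,2]
def crop(s,name,x0,y0,x1,y1,k):
    im=s['pixels'][y0:y1,x0:x1,::-1]; cv2.imwrite('pics/'+name,cv2.resize(im,None,fx=k,fy=k,interpolation=cv2.INTER_CUBIC))
E
python3 - <<'E'
from h import *
import pickle
for n in('scene','top'):
    s=snap(n); pickle.dump(s,open(n+'.pkl','wb')); crop(s,n+'0.png',0,0,640,400,1.25)
    print(n,s['mtx'],s['k1'],s['extrinsics'])
print(robot.get_obs())
E
```

```text
scene [[385.81667666   0.         318.89464737]
 [  0.         385.81667666 196.91003151]
 [  0.           0.           1.        ]] -0.05382589548120512 [[-0.17391849  0.98468616  0.01206327  0.1012993 ]
 [-0.70853069 -0.13363179  0.69291184  0.32368176]
 [ 0.68391273  0.11196298  0.7209214  -1.3826975 ]
 [ 0.          0.          0.          1.        ]]
top [[453.32519224   0.         317.92378778]
 [  0.         453.32519224 195.7576737 ]
 [  0.           0.           1.        ]] -0.08974674267601399 [[ 0.00833358 -0.99995304 -0.00494667 -0.00535228]
 [ 0.99773291  0.00798451  0.06682288 -0.58407466]
 [-0.06678025 -0.00549233  0.99775259 -1.17296814]
 [ 0.          0.          0.          1.        ]]
{'time': 0.1, 'joint_positions': array([-1.41710136e+00,  8.78671733e-02,  1.37205449e+00, -2.45357776e-05,
        1.68359141e+00, -1.03097993e-01]), 'qvel': array([-0.00034665, -0.00119513, -0.00291488,  0.0015204 , -0.000117  ,
       -0.00020528]), 'joint_torque': array([ 1.91196887e-03, -3.41251552e+01, -3.03302264e+01,  7.19237770e-02,
        3.03742499e-02, -1.01951528e-04]), 'tool_pos': array([ 0.13960391, -0.53149467,  0.2044535 ]), 'ee_rot': array([-1.66119716,  1.56887576,  1.73718572]), 'wrist_force': array([-0.42936273, -0.59627855,  0.17009873]), 'wrist_torque': array([-0.0563498 ,  0.02320562,  0.04577668]), 'width': 0.0939496104821364}
```

View pics/scene0.png

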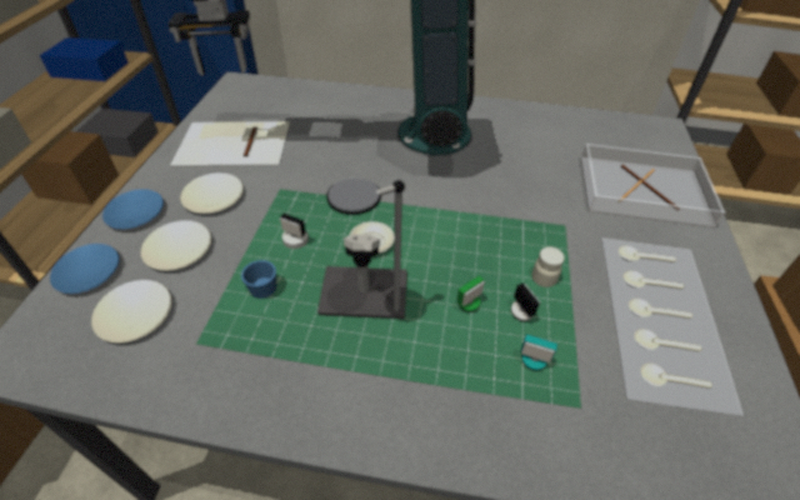

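View pics/top0.png

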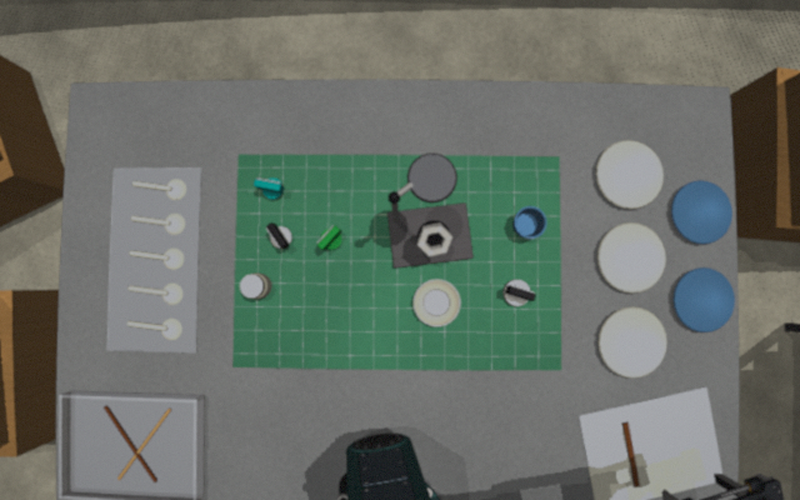

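Candidates for the lamp, in 800-wide picture pixels (scene and top): a black light at scene (294,230) / top (518,293), a black light at scene (524,302) / top (278,236), and the green and turquoise look-alikes, which are excluded. I'll check the feet of the two black ones in close crops.

```bash
python3 - <<'E'
import pickle,cv2,numpy as np
from h import crop
s=pickle.load(open('scene.pkl','rb'));t=pickle.load(open('top.pkl','rb'))
def c(s,x,y,r=28,k=10):
    return cv2.resize(np.ascontiguousarray(s['pixels'][y-r:y+r,x-r:x+r,::-1]),(390,290) if 0 else (300,300),interpolation=cv2.INTER_CUBIC)
a=np.hstack([c(s,235,184,20),c(s,420,242,20)]);b=np.hstack([c(t,414,234,20),c(t,222,189,20)])
cv2.imwrite('pics/c1.png',np.vstack([a,b]))
cv2.imwrite('pics/c2.png',np.hstack([cv2.resize(c(t,347,191,22),(400,400)),cv2.resize(c(s,290,205,40),(400,400))]))
E
```

```text
(no output)
```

View pics/c1.png

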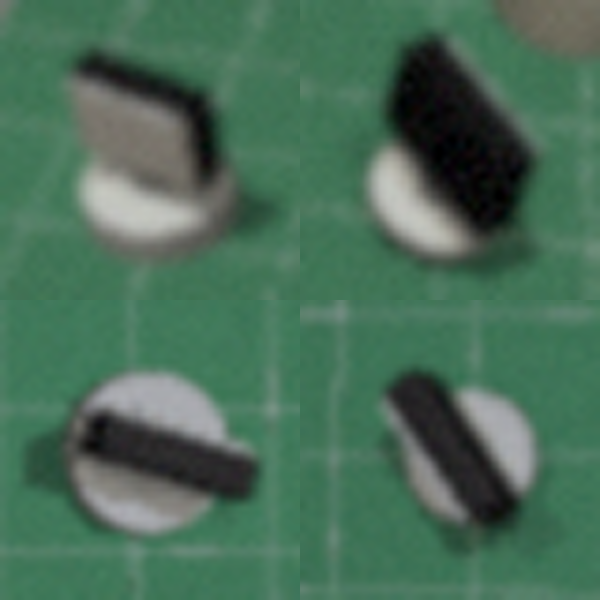

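View pics/c2.png

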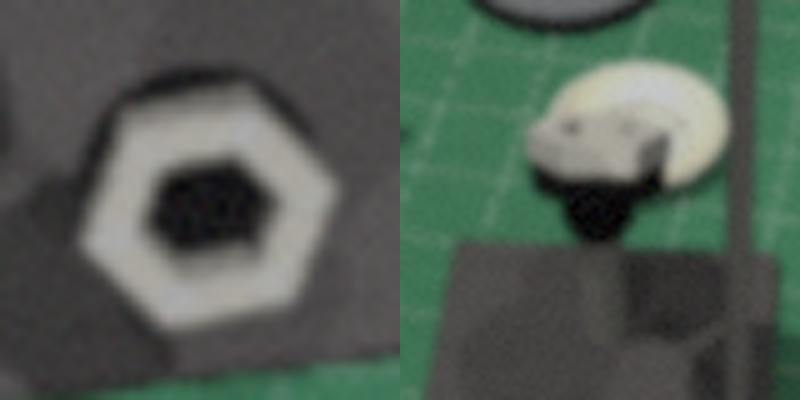

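The right-hand black light at scene (420,242) / top (222,189) in raw pixels is the lamp: its flange is small (about 18 px, so 46 mm) and the panel overhangs it. The other, at top (414,234), has the full 56 mm foot, so it is the spare. Next I measure the poses.

```bash
python3 - <<'E'
import pickle,cv2,numpy as np
from h import *
s=pickle.load(open('scene.pkl','rb'));t=pickle.load(open('top.pkl','rb'))
def cloud(s,x0,y0,x1,y1):
    return np.array([[*world(s,u,v),u,v,*s['pixels'][v,u]] for v in range(y0,y1) for u in range(x0,x1) if s['z_map'][v,u]>0])
for n,(u,v) in dict(lamp=(222,189),spare=(414,234)).items():
    P=cloud(t,u-20,v-20,u+20,v+20)
    Q=P[(P[:,2]>.058)&(P[:,2]<.075)]
    print(n,len(Q),Q[:,:3].mean(0)); r=cv2.minAreaRect((Q[:,:2]*1000).astype(np.float32)); print(r)
    B=P[(P[:,2]>.008)&(P[:,2]<.025)]; print('base',len(B),cv2.minEnclosingCircle((B[:,:2]*1000).astype(np.float32)))
# head
P=cloud(t,325,170,372,215); br=P[:,5:].mean(1)
Q=P[(P[:,2]>.1)&(P[:,2]<.18)]
print('head',len(Q),Q[:,:3].min(0),Q[:,:3].max(0))
A=Q[(Q[:,5:].mean(1)>110)][:,:3]
for _ in range(5):
    c=A.mean(0);w=np.linalg.svd(A-c)[2][2]; w*=np.sign(w[2]); d=(A-c)@w; A=A[abs(d)<.004]
print('plane',c,w,len(A),np.degrees(np.arccos(w[2])),np.degrees(np.arctan2(w[1],w[0])),d.std())
# plate
P=cloud(t,300,155,385,220); Q=P[(P[:,2]>.008)&(P[:,2]<.02)&(P[:,5:].max(1)<95)]
print('plate',len(Q),cv2.minAreaRect((Q[:,:2]*1000).astype(np.float32)))
for (u,v) in [(349,242)]:
    P=cloud(t,u-25,v-25,u+25,v+25);Q=P[P[:,2]>.008];print('dish',cv2.minEnclosingCircle((Q[:,:2]*1000).astype(np.float32)))
crop(t,'hd.png',315,160,380,220,12); crop(t,'lp.png',197,164,247,214,12)
E
```

```text
lamp 162 [0.59948696 0.24668966 0.06721599]
((599.2509155273438, 247.25909423828125), (55.656185150146484, 18.77434539794922), 35.27150344848633)
base 102 ((603.5234375, 255.80528259277344), 55.515769958496094)
spare 167 [ 0.4864586  -0.25172734  0.06684849]
((486.55859375, -252.1827850341797), (55.578914642333984, 18.605939865112305), 72.2257080078125)
base 223 ((485.2886962890625, -247.96206665039062), 56.61846923828125)
head 603 [ 0.55776725 -0.10110706  0.11668866] [ 0.62462131 -0.03723194  0.15673147]
plane [ 0.58617474 -0.07075555  0.13916331] [-0.49403474 -0.05770092  0.86752538] 313 29.82766679793627 -173.3383055801875 0.0016337755514499554
plate 2124 ((605.8086547851562, -62.442588806152344), (119.80339813232422, 180.3672332763672), 7.109536170959473)
dish ((466.4970703125, -77.23426055908203), 70.85134887695312)
```

View pics/hd.png

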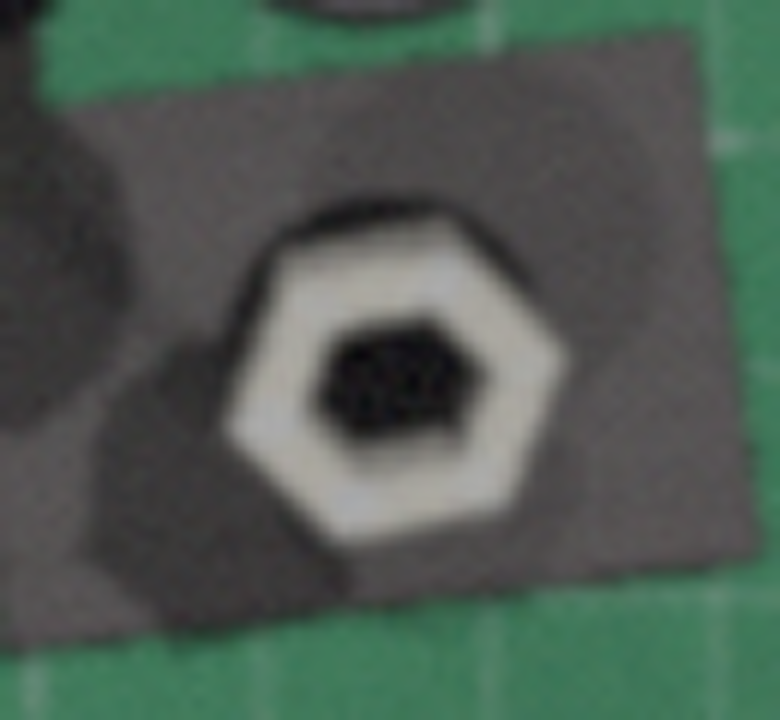

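View pics/lp.png

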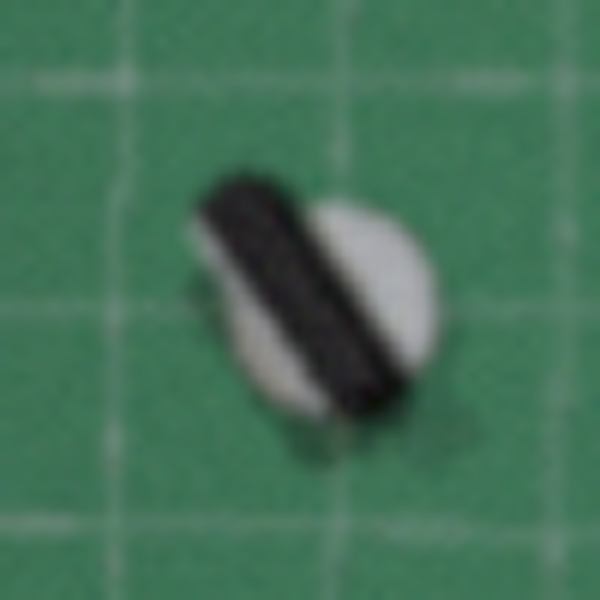

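```bash
cat >> h.py <<'E'
from scipy.spatial.transform import Rotation as Rot
def toolR(o=None):
    o=o or robot.get_obs(); return Rot.from_euler('xyz',o['ee_rot']).as_matrix()
E
python3 - <<'E'
from h import *
import pickle
t=pickle.load(open('top.pkl','rb'))
print(toolR().round(4))
yaw=np.radians(6.7);sn,c=.4970,.8678
w=np.array([-sn*np.cos(yaw),-sn*np.sin(yaw),c]);xh=np.array([c*np.cos(yaw),c*np.sin(yaw),sn]);yh=np.cross(w,xh)
p0=np.array([0.58617,-0.07076,0.13916])
def hit(x,y):
    u=315+(x+.5)/12-.5;v=160+(y+.5)/12-.5
    a=world(t,u,v,0.); b=world(t,u,v,.3); d=b-a; return a+d*((p0-a)@w)/(d@w)
for nm,C in dict(outer=[(285,260),(455,225),(570,360),(510,510),(345,540),(230,420)],inner=[(345,338),(430,322),(485,370),(465,435),(365,465),(315,390)]).items():
    H=np.array([hit(*q) for q in C]); m=H.mean(0); print(nm,m.round(4))
    A=(H-m)@np.c_[xh,yh]; print((A*1000).round(1).tolist()); print('r',(np.hypot(*A.T)*1000).round(1),'corner ang',np.degrees(np.arctan2(A[:,1],A[:,0])).round(1), 'mod60',(np.degrees(np.arctan2(A[:,1],A[:,0]))%60).round(1))
E
```

```text
[[-3.000e-04  2.540e-01 -9.672e-01]
 [ 1.900e-03 -9.672e-01 -2.540e-01]
 [-1.000e+00 -1.900e-03 -2.000e-04]]
outer [ 0.5861 -0.072   0.139 ]
[[30.0, 20.4], [33.6, -13.2], [1.8, -34.0], [-29.8, -20.2], [-32.5, 13.2], [-3.2, 33.9]]
r [36.3 36.1 34.1 36.  35.  34. ] corner ang [  34.2  -21.5  -86.9 -145.8  157.9   95.3] mod60 [34.2 38.5 33.1 34.2 37.9 35.3]
inner [ 0.5861 -0.0723  0.139 ]
[[11.9, 10.2], [13.4, -6.7], [1.7, -16.8], [-12.1, -12.0], [-16.3, 8.3], [1.4, 17.0]]
r [15.7 15.  16.9 17.  18.3 17. ] corner ang [  40.6  -26.5  -84.3 -135.2  153.    85.4] mod60 [40.6 33.5 35.7 44.8 33.  25.4]
```

The seat's flats sit about 5.5° from the head's x (outer hex corners at roughly 35° mod 60), and its mouth is near (0.586, -0.072, 0.139). The interface only turns about the tool's x, so I need to know how the arm behaves at its reach limit. First I move high over the work area.

Emit:
drive_tool([
  [[-0.2, 0, 0, 0], [-0.2, 0, 0, 0], [-0.2, 0, 0, 0], [-0.2, 0, 0, 0], [0, -0.14, -0.12, 0], [0, -0.14, -0.12, 0], [0, -0.14, -0.12, 0], [0, -0.14, -0.12, 0], [0, -0.14, -0.12, 0], [0, -0.14, -0.12, 0], [0, -0.14, -0.12, 0], [0, -0.14, -0.12, 0], [0, -0.14, -0.12, 0], [0, -0.14, -0.12, 0], [0, -0.14, -0.12, 0], [0, -0.14, -0.12, 0], [0, -0.14, -0.12, 0], [0, -0.14, -0.12, 0], [0, -0.14, -0.12, 0], [0, -0.14, -0.12, 0]],
])

```text
time: 2.1
tool_pos: [0.462, 0.1336, 0.405]
ee_rot: [0.474, 1.57, -2.41]
wrist_force: [0.7, -0.4, -0.3]
width: 0.0941
```

Emit:
drive_tool([
  [[0, 0, -0.2, 0], [0, 0, -0.2, 0], [0, 0, -0.2, 0], [0, 0, -0.2, 0], [0, 0, -0.2, 0], [0, 0, -0.2, 0], [0, 0, -0.2, 0], [0, 0, -0.2, 0]],
])

```text
time: 2.9
tool_pos: [0.7649, 0.2101, 0.3389]
ee_rot: [-3.126, 1.489, 0.273]
wrist_force: [-0.5, 0.1, 0.7]
width: 0.094
```

```bash
python3 -c "
from h import *
o=robot.get_obs();print(toolR(o).round(3),o['joint_positions'].round(3),o['tool_pos'],o['time'])"
```

```text
[[ 0.078  0.254 -0.964]
 [ 0.022 -0.967 -0.253]
 [-0.997 -0.001 -0.081]] [0.194 0.705 0.277 0.007 2.078 1.512] [0.76488338 0.21007681 0.33888268] 2.9
```

At the reach limit the arm gives up orientation: the tool has tilted about 4.7° outward, which is the direction needed. Now to see whether the tilt grows and whether it lasts.

Emit:
drive_tool([
  [[0, 0, -0.2, 0], [0, 0, -0.2, 0], [0, 0, -0.2, 0], [0, 0, -0.2, 0], [0, 0, -0.2, 0], [0, 0, -0.2, 0]],
])

```text
time: 3.5
tool_pos: [0.8749, 0.2372, 0.2748]
ee_rot: [-3.131, 1.3, 0.267]
wrist_force: [0.6, 0.5, 0.6]
width: 0.094
```

```bash
python3 -c "
from h import *
o=robot.get_obs();print(toolR(o).round(3),o['joint_positions'].round(3),o['tool_pos'],o['time'])"
```

```text
[[ 0.258  0.254 -0.932]
 [ 0.071 -0.967 -0.244]
 [-0.963 -0.003 -0.268]] [0.195 0.802 0.276 0.02  1.793 1.516] [0.87492009 0.23721433 0.27475564] 3.5
```

Emit:
drive_tool([
  [[0, 0, 0.2, 0], [0, 0, 0.2, 0], [0, 0, 0.2, 0], [0, 0, 0.2, 0]],
])

```text
time: 3.9
tool_pos: [0.7101, 0.1938, 0.2297]
ee_rot: [-3.131, 1.3, 0.267]
wrist_force: [-0.5, 0.1, 1.3]
width: 0.0937
```

```bash
python3 -c "
from h import *
o=robot.get_obs();print(toolR(o).round(3),o['joint_positions'].round(3),o['tool_pos'],o['time'])"
```

```text
[[ 0.258  0.254 -0.932]
 [ 0.071 -0.967 -0.244]
 [-0.963 -0.003 -0.268]] [0.178 0.294 1.107 0.024 1.47  1.493] [0.71007003 0.19382419 0.22968565] 3.9
```

The tilt persists (15.5° now). So I can grasp upright, tilt to 30° at the reach limit along azimuth 6.7°, then insert along the leaning axis. First I undo the current tilt at the inner limit.

Emit:
drive_tool([
  [[-0.054, 0, 0.193, 0], [-0.054, 0, 0.193, 0], [-0.054, 0, 0.193, 0], [-0.054, 0, 0.193, 0], [-0.054, 0, 0.193, 0], [-0.054, 0, 0.193, 0], [-0.054, 0, 0.193, 0], [-0.054, 0, 0.193, 0], [-0.027, 0, 0.096, 0]],
])

```text
time: 4.8
tool_pos: [0.2984, 0.0858, 0.2314]
ee_rot: [-3.133, 1.297, 0.265]
wrist_force: [1.1, 0.4, 0.6]
width: 0.0939
```

```bash
python3 -c "
from h import *
o=robot.get_obs();print(toolR(o).round(3),o['joint_positions'].round(3),o['tool_pos'],o['time'])"
```

```text
[[ 0.261  0.254 -0.931]
 [ 0.071 -0.967 -0.244]
 [-0.963 -0.002 -0.27 ]] [ 0.021 -0.719  1.936  0.066  1.658  1.349] [0.29839959 0.08584685 0.23142339] 4.8
```

Emit:
drive_tool([
  [[-0.027, 0, 0.096, 0], [-0.027, 0, 0.096, 0], [-0.027, 0, 0.096, 0], [-0.027, 0, 0.096, 0]],
])

```text
time: 5.2
tool_pos: [0.2618, 0.0784, 0.246]
ee_rot: [-3.141, 1.355, 0.258]
wrist_force: [0.8, -0.6, 0.5]
width: 0.0941
```

```bash
python3 -c "
from h import *
o=robot.get_obs();print(toolR(o).round(3),o['joint_positions'].round(3),o['tool_pos'],o['time'])"
```

```text
[[ 0.207  0.254 -0.945]
 [ 0.055 -0.967 -0.248]
 [-0.977 -0.    -0.214]] [ 0.014 -0.756  1.912  0.053  1.775  1.344] [0.26183456 0.0783897  0.24602532] 5.2
```

Emit:
drive_tool([
  [[-0.02, 0, 0.1, 0], [-0.02, 0, 0.1, 0], [-0.02, 0, 0.1, 0], [-0.02, 0, 0.1, 0]],
])

```text
time: 5.6
tool_pos: [0.2316, 0.0755, 0.2636]
ee_rot: [3.114, 1.426, 0.229]
wrist_force: [-0.1, 0.0, -0.5]
width: 0.0939
```

```bash
python3 -c "
from h import *
o=robot.get_obs();print(toolR(o).round(3),o['joint_positions'].round(3),o['tool_pos'],o['time'])"
```

```text
[[ 0.141  0.253 -0.957]
 [ 0.033 -0.967 -0.251]
 [-0.989  0.004 -0.144]] [ 0.04  -0.756  1.868  0.029  1.887  1.365] [0.23161398 0.07545661 0.26356861] 5.6
```

Emit:
drive_tool([
  [[-0.014, 0, 0.1, 0], [-0.014, 0, 0.1, 0], [-0.014, 0, 0.1, 0], [-0.01, 0, 0.1, 0]],
])

```text
time: 6.0
tool_pos: [0.1994, 0.0754, 0.2846]
ee_rot: [2.995, 1.492, 0.109]
wrist_force: [-0.3, -0.6, 0.3]
width: 0.0942
```

```bash
python3 -c "
from h import *
o=robot.get_obs();print(toolR(o).round(3),o['joint_positions'].round(3),o['tool_pos'],o['time'])"
```

```text
[[ 0.078  0.252 -0.965]
 [ 0.009 -0.968 -0.252]
 [-0.997  0.011 -0.078]] [ 0.09  -0.756  1.819  0.002  1.999  1.407] [0.19941463 0.07543855 0.2845965 ] 6.0
```

Emit:
drive_tool([
  [[-0.008, 0, 0.1, 0], [-0.008, 0.02, 0.1, 0], [-0.004, 0.02, 0.1, 0]],
])

```text
time: 6.3
tool_pos: [0.1772, 0.0676, 0.3025]
ee_rot: [2.559, 1.536, -0.327]
wrist_force: [0.2, 0.5, -0.4]
width: 0.094
```

```bash
python3 -c "
from h import *
o=robot.get_obs();print(toolR(o).round(3),o['joint_positions'].round(3),o['tool_pos'],o['time'])"
```

```text
[[ 0.033  0.253 -0.967]
 [-0.011 -0.967 -0.253]
 [-0.999  0.019 -0.029]] [ 0.089 -0.756  1.78  -0.016  2.085  1.396] [0.17718555 0.06764072 0.30254157] 6.3
```

```bash
python3 - <<'E'
from h import *
import pickle
t=pickle.load(open('top.pkl','rb'));s=pickle.load(open('scene.pkl','rb'))
u,v=222,189
P=np.array([world(t,a,b) for b in range(v-20,v+20) for a in range(u-20,u+20)])
for lo in(.055,.060,.064):
    Q=P[(P[:,2]>lo)&(P[:,2]<.075)];c=Q[:,:2].mean(0);w=np.linalg.svd(Q[:,:2]-c)[2][0];print(lo,len(Q),c,np.degrees(np.arctan2(w[1],w[0]))%180)
def draw(cx,cy,ang):
    out=[]
    for st,(x0,y0,x1,y1) in((t,(202,169,242,209)),(s,(400,222,440,262))):
        k=10; im=np.ascontiguousarray(cv2.resize(st['pixels'][y0:y1,x0:x1,::-1],None,fx=k,fy=k,interpolation=cv2.INTER_CUBIC))
        a=np.radians(ang);d=np.array([np.cos(a),np.sin(a)]);n=np.array([-d[1],d[0]])
        for z,col in((.0665,(0,0,255)),(.0265,(255,0,0))):
            pts=[]
            for i,j in((1,1),(1,-1),(-1,-1),(-1,1)):
                q=np.array([cx,cy])+i*.028*d+j*.009*n; p=proj(st,[*q,z]); pts.append([(p[0]-x0+.5)*k,(p[1]-y0+.5)*k])
            cv2.polylines(im,[np.int32(pts)],True,col,1)
        pts=[]
        for th in np.linspace(0,2*np.pi,40):
            p=proj(st,[cx+.023*np.cos(th),cy+.023*np.sin(th),.0165]);pts.append([(p[0]-x0+.5)*k,(p[1]-y0+.5)*k])
        cv2.polylines(im,[np.int32(pts)],True,(0,255,255),1)
        out.append(im)
    return np.hstack(out)
cv2.imwrite('pics/fit.png',draw(.5993,.247,33.5))
E
```

```text
0.055 167 [0.59932324 0.24633692] 36.032312893382766
0.06 161 [0.59936057 0.24666711] 35.99731812653843
0.064 144 [0.59937931 0.24640496] 34.24551926963878
```

View pics/fit.png

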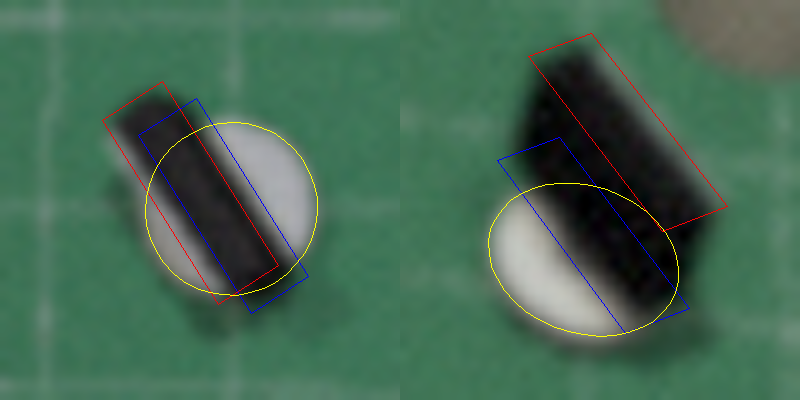

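Emit:
drive_tool([
  [[0, 0, -0.15, 0], [0.06, -0.028, -0.164, 0], [0.06, -0.028, -0.164, 0], [0.065, -0.028, -0.164, 0], [0.065, -0.028, -0.164, 0], [0.065, -0.028, -0.164, 0], [0.065, -0.028, -0.164, 0], [0.065, -0.028, -0.164, 0], [0.065, -0.028, -0.164, 0], [0.065, -0.028, -0.164, 0], [0.065, -0.028, -0.164, 0], [0, 0, 0, -0.0174], [0, 0, 0, -0.0174], [0, 0, 0, -0.0174]],
], grip=0.6)

```text
time: 7.7
tool_pos: [0.5988, 0.2461, 0.1526]
ee_rot: [2.182, 1.538, -0.373]
wrist_force: [1.2, -0.0, 0.4]
width: 0.0566
```

```bash
python3 -c "
from h import *
o=robot.get_obs();R=toolR(o);print(R.round(3),o['joint_positions'].round(3),o['tool_pos'],o['time'],o['width'],o['wrist_force'])
print(R.T@(np.array([.598,.247,.1])-o['tool_pos'])/.25, np.degrees(np.arctan2(R[1,1],R[0,1])))
s=snap('scene');crop(s,'g1.png',360,130,480,270,5);print(proj(s,o['tool_pos']))"
```

```text
[[ 0.031  0.553 -0.832]
 [-0.012 -0.832 -0.554]
 [-0.999  0.027 -0.019]] [ 0.314  0.3    1.226 -0.021  1.59   1.297] [0.59877146 0.24607907 0.1525743 ] 7.7 0.056550932181370306 [ 1.15373792 -0.01917075  0.38522032]
[ 0.21004442 -0.01044387  0.00450169] -56.38696123116436
(np.float64(429.8021191290574), np.float64(209.6545721115555))
```

View pics/g1.png

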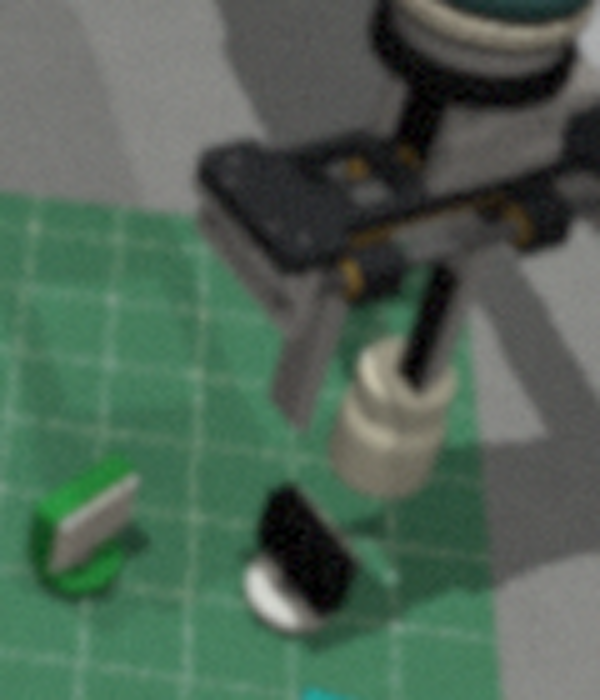

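The open fingers straddle the lamp: tips at (300,400) and (425,360), lamp at (305,550). I go down and grip across its thickness.

Emit:
drive_tool([
  [[0.06, -0.01, -0.01, 0], [0.08, 0, 0, 0], [0.08, 0, 0, 0], [0.08, 0, 0, 0], [0.08, 0, 0, 0], [0.06, 0, 0, 0], [0.04, 0, 0, 0], [0.014, 0, 0, 0], [0, 0, 0, 0]],
])

```text
time: 8.65
tool_pos: [0.6032, 0.2489, 0.0304]
ee_rot: [2.249, 1.536, -0.31]
wrist_force: [-0.7, 0.4, 1.0]
width: 0.0561
```

Emit:
drive_tool([
  [[0, 0, 0, 0], [0, 0, 0, 0], [0, 0, 0, 0], [0, 0, 0, 0], [0, 0, 0, 0]],
], grip=0)

```text
time: 9.15
tool_pos: [0.6034, 0.2492, 0.0311]
ee_rot: [2.28, 1.535, -0.279]
wrist_force: [-0.2, 1.4, 1.1]
width: 0.0199
```

Emit:
drive_tool([
  [[-0.04, 0, 0, 0], [-0.08, 0, 0, 0], [-0.16, 0, 0, 0], [-0.16, 0, 0, 0], [-0.16, 0, 0, 0]],
])

```text
time: 9.65
tool_pos: [0.5977, 0.2503, 0.1822]
ee_rot: [2.239, 1.536, -0.32]
wrist_force: [1.1, 1.0, -2.6]
width: 0.0178
```

```bash
python3 -c "
from h import *
o=robot.get_obs();R=toolR(o);print(R.round(3),o['joint_positions'].round(3),o['tool_pos'],o['time'],o['width'],o['wrist_force'])
s=snap('scene');p=proj(s,o['tool_pos']);print(p);a,b=int(p[0]),int(p[1]);crop(s,'g2.png',a-50,b-50,a+50,b+50,6)"
```

```text
[[ 0.033  0.55  -0.835]
 [-0.011 -0.835 -0.551]
 [-0.999  0.027 -0.022]] [ 0.32   0.291  1.179 -0.021  1.643  1.307] [0.59766955 0.25034378 0.18215281] 9.65 0.01780963255229314 [ 1.06023573  1.02722083 -2.55443722]
(np.float64(434.8634430169851), np.float64(200.22021517874538))
```

View pics/g2.png

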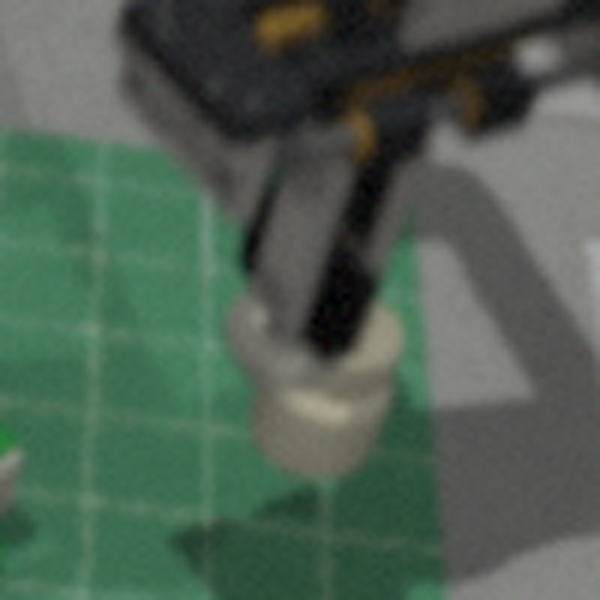

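The lamp is held (width 17.8 mm). Now I lift it high, turn it to the recess angle, and go to azimuth 6.7°.

Emit:
drive_tool([
  [[-0.12, 0, 0, -0.0239], [-0.12, 0, 0, -0.0239], [-0.12, 0, 0, -0.0239], [-0.12, 0, 0, -0.0239], [-0.12, 0, 0, -0.0239], [-0.12, 0, 0, -0.0239], [-0.12, 0, 0, -0.0239], [-0.12, 0, 0, -0.0239], [0, 0.05, 0.146, 0], [0, 0.05, 0.146, 0], [0, 0.05, 0.146, 0], [0, 0.05, 0.146, 0], [0, 0.05, 0.146, 0]],
])

```text
time: 11.0
tool_pos: [0.6899, 0.0865, 0.4256]
ee_rot: [1.052, 1.536, -0.307]
wrist_force: [0.9, 0.1, -1.1]
width: 0.0181
```

```bash
cat > st.py <<'E'
from h import *
o=robot.get_obs();R=toolR(o);print(R.round(3),o['joint_positions'].round(3),o['tool_pos'].round(4),round(o['time'],2),round(o['width'],4),o['wrist_force'].round(1))
print('tilt',np.degrees(np.arccos(-R[2,0])),'az',np.degrees(np.arctan2(R[1,0],R[0,0])))
yaw=np.radians(6.7);sn,c=.5,.8660
w=np.array([-sn*np.cos(yaw),-sn*np.sin(yaw),c]);xh=np.array([c*np.cos(yaw),c*np.sin(yaw),sn]);yh=np.cross(w,xh)
H=np.c_[xh,yh,w]; M=H.T@R
print('tool in head: tooly ang',np.degrees(np.arctan2(M[1,1],M[0,1])),'x-misalign (xh,yh)',M[:2,0].round(3))
E
python3 st.py
```

```text
[[ 0.034  0.977  0.21 ]
 [-0.011  0.211 -0.977]
 [-0.999  0.031  0.017]] [ 0.049  0.541  0.344 -0.015  2.223 -0.172] [0.6899 0.0865 0.4256] 11.0 0.0181 [ 0.9  0.1 -1.1]
tilt 2.0152817554672176 az -17.587471480105783
tool in head: tooly ang 6.206843318165092 x-misalign (xh,yh) [-0.472 -0.014]
```

Emit:
drive_tool([
  [[0, 0.19, 0.02, 0], [0, 0.19, 0.02, 0], [0, 0.19, 0.02, 0], [0, 0.19, 0.02, 0], [0, 0.19, 0.02, 0], [0, 0.19, 0.02, 0], [0, 0.19, 0.02, 0]],
])

```text
time: 11.7
tool_pos: [0.8461, 0.1012, 0.3247]
ee_rot: [1.408, 1.36, 0.05]
wrist_force: [-0.1, -0.2, -1.7]
width: 0.0177
```

```bash
python3 st.py
```

```text
[[ 0.209  0.956  0.208]
 [ 0.01   0.211 -0.978]
 [-0.978  0.206  0.034]] [ 5.300e-02  7.330e-01  2.760e-01 -1.000e-03  1.922e+00 -1.610e-01] [0.8461 0.1012 0.3247] 11.7 0.0177 [-0.1 -0.2 -1.7]
tilt 12.074605739119137 az 2.87161156608627
tool in head: tooly ang 5.889410291151394 x-misalign (xh,yh) [-0.308 -0.014]
```

Emit:
drive_tool([
  [[-0.07, 0.18, 0, 0], [-0.07, 0.18, 0, 0], [-0.07, 0.18, 0, 0], [-0.07, 0.18, 0, 0], [-0.07, 0.18, 0, 0]],
])

```text
time: 12.2
tool_pos: [0.8824, 0.1261, 0.3692]
ee_rot: [1.443, 1.188, 0.087]
wrist_force: [-0.6, 0.1, -1.4]
width: 0.018
```

```bash
python3 st.py
```

```text
[[ 0.372  0.906  0.204]
 [ 0.033  0.207 -0.978]
 [-0.928  0.37   0.048]] [ 0.077  0.699  0.274  0.004  1.787 -0.137] [0.8824 0.1261 0.3692] 12.2 0.018 [-0.6  0.1 -1.4]
tilt 21.911602202659676 az 4.999572020076386
tool in head: tooly ang 5.814458352071525 x-misalign (xh,yh) [-0.141 -0.011]
```

Emit:
drive_tool([
  [[-0.07, 0.18, 0, 0], [-0.07, 0.18, 0, 0], [-0.07, 0.18, 0, 0]],
])

```text
time: 12.5
tool_pos: [0.8964, 0.1378, 0.4045]
ee_rot: [1.455, 1.091, 0.1]
wrist_force: [0.1, -0.0, -2.1]
width: 0.0178
```

```bash
python3 st.py
```

```text
[[ 0.46   0.865  0.201]
 [ 0.046  0.203 -0.978]
 [-0.887  0.459  0.054]] [ 0.088  0.67   0.275  0.006  1.716 -0.126] [0.8964 0.1378 0.4045] 12.5 0.0178 [ 0.1 -0.  -2.1]
tilt 27.505330333752138 az 5.725705687823572
tool in head: tooly ang 5.797055326674282 x-misalign (xh,yh) [-0.044 -0.008]
```

Emit:
drive_tool([
  [[-0.07, 0.18, 0, 0], [-0.02, 0.09, 0, 0]],
])

```text
time: 12.7
tool_pos: [0.9022, 0.1435, 0.4253]
ee_rot: [1.459, 1.039, 0.106]
wrist_force: [-0.6, 0.9, -1.5]
width: 0.0176
```

```bash
python3 st.py; python3 -c "
from h import *
o=robot.get_obs()
for n in('scene','top'):
    s=snap(n);p=proj(s,o['tool_pos']);print(p);a,b=int(p[0]),int(p[1]);b=max(b,40);a=min(max(a,40),600);crop(s,'t_%s.png'%n,a-40,b-40,a+40,b+40,8)
    import pickle;pickle.dump((s,o),open('held_%s.pkl'%n,'wb'))"
```

```text
[[ 0.504  0.84   0.2  ]
 [ 0.054  0.201 -0.978]
 [-0.862  0.504  0.056]] [ 0.093  0.655  0.274  0.006  1.682 -0.121] [0.9022 0.1435 0.4253] 12.7 0.0176 [-0.6  0.9 -1.5]
tilt 30.45372420917118 az 6.06041383088226
tool in head: tooly ang 5.827648793961878 x-misalign (xh,yh) [ 0.008 -0.006]
(np.float64(397.81938257369916), np.float64(231.6906449968093))
(np.float64(239.1334578540949), np.float64(5.966057490172375))
```

View pics/t_scene.png

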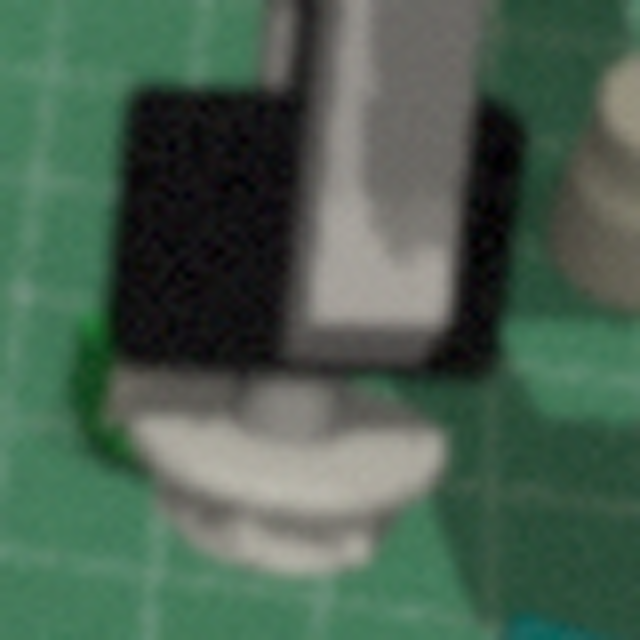

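View pics/t_top.png

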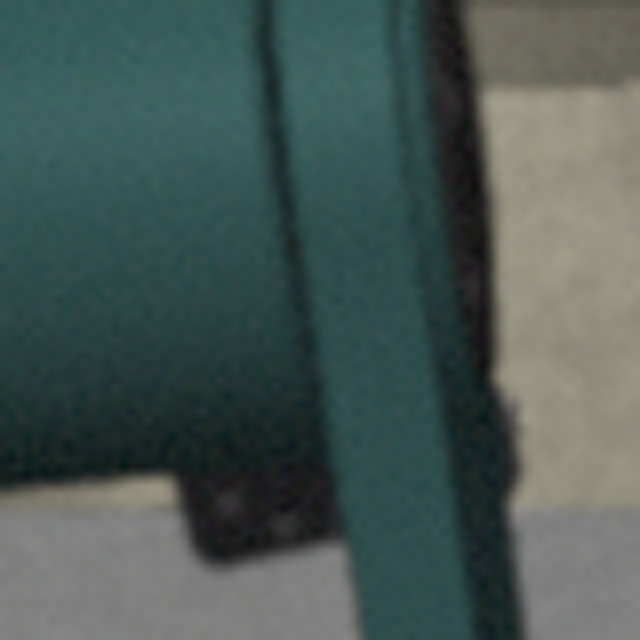

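```bash
cat > ov.py <<'E'
from h import *
def lampov(s,o,b,a,name,dz=0.,psi=0.,k=8,r=40,cal=(0,0,0)):
    R=toolR(o);L=np.c_[R[:,1],-R[:,2],-R[:,0]]
    L=L@Rot.from_euler('xyz',[psi,dz,0]).as_matrix()  # psi about lamp x, dz about lamp y
    piv=o['tool_pos']-.019*R[:,0]+b*R[:,2]+np.array(cal)  # grasp point on the lamp axis
    org=piv-(a+.019)*L[:,2]   # lamp z at TCP = a
    p=proj(s,o['tool_pos']);x0,y0=int(p[0])-r,max(int(p[1])-r,0)
    im=np.ascontiguousarray(cv2.resize(s['pixels'][y0:y0+2*r,x0:x0+2*r,::-1],None,fx=k,fy=k,interpolation=cv2.INTER_CUBIC))
    def pl(pts,col):
        q=[]
        for P in pts:
            u=proj(s,org+L@np.array(P)); q.append([(u[0]-x0+.5)*k,(u[1]-y0+.5)*k])
        cv2.polylines(im,[np.int32(q)],True,col,1)
    for x in(-.009,.009): pl([(x,y,z) for y,z in((-.028,.0265),(.028,.0265),(.028,.0665),(-.028,.0665))],(0,0,255))
    th=np.linspace(0,2*np.pi,50)
    for rr,z in((.023,.0165),(.023,.0125),(.015,0)): pl([(rr*np.cos(t),rr*np.sin(t),z) for t in th],(0,255,255))
    h=.016/np.cos(np.pi/6)
    for z in(.0025,.0125): pl([(h*np.cos(t),h*np.sin(t),z) for t in np.radians(30+60*np.arange(6))],(255,0,255))
    cv2.imwrite('pics/'+name,im); return org,L
E
python3 - <<'E'
from ov import *
import pickle
s,o=pickle.load(open('held_scene.pkl','rb'))
lampov(s,o,.006,.029,'o1.png')
E
```

```text
(no output)
```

View pics/o1.png

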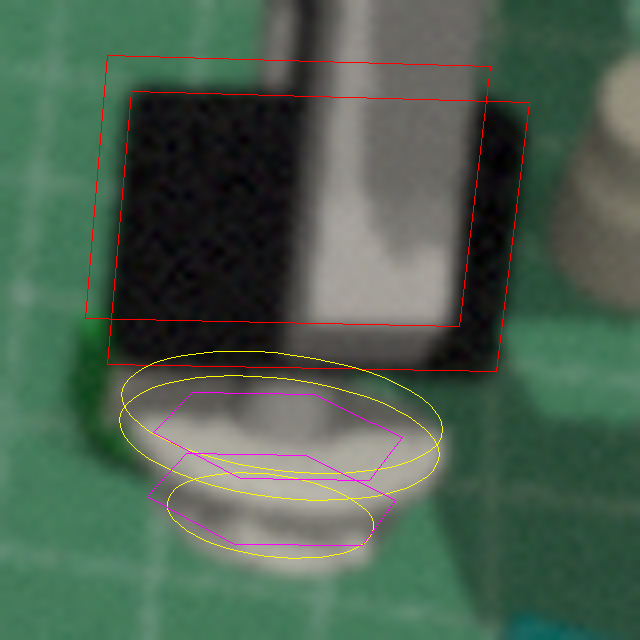

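```bash
python3 - <<'E'
from ov import *
import pickle
s,o=pickle.load(open('held_scene.pkl','rb'))
a=[]
for i,(b,av,dz,psi) in enumerate([(.0055,.031,0,0),(.0055,.030,-.04,0),(.0055,.030,-.04,.03),(.0055,.030,.0,.03)]):
    lampov(s,o,b,av,'x.png',dz,psi); a.append(cv2.resize(cv2.imread('pics/x.png')[60:],(400,290)))
cv2.imwrite('pics/o2.png',np.vstack([np.hstack(a[:2]),np.hstack(a[2:])]))
E
```

```text
(no output)
```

View pics/o2.png

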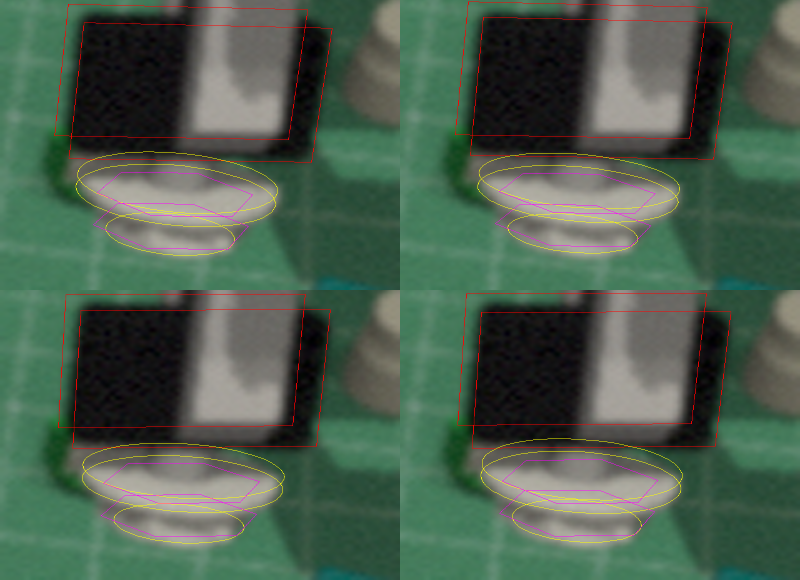

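```bash
cat > tgt.py <<'E'
from h import *
import sys
yaw=np.radians(6.7);sn,c=.5,.8660
w=np.array([-sn*np.cos(yaw),-sn*np.sin(yaw),c]);xh=np.array([c*np.cos(yaw),c*np.sin(yaw),sn]);yh=np.cross(w,xh)
m=np.array([.586,-.072,.139])
def target(h,a=.0305,b=.0055,R=None):
    return m+h*w - a*R[:,0] - b*R[:,2]
E
python3 - <<'E'
from tgt import *
o=robot.get_obs();R=toolR(o)
P=[o['tool_pos'],np.array([.47,.143,.40]),None,None]
T=target(.08,R=R);P[2]=np.array([.47,T[1],.40]);P[3]=T;print(T)
for a,b in zip(P,P[1:]): print((R.T@(b-a)/.25).round(3),np.linalg.norm(b-a)/.05)
E
```

```text
[ 0.52987036 -0.07290561  0.23430501]
[-0.786 -1.503 -0.35 ] 8.657447860704861
[-0.046 -0.174  0.845] 4.318112135306674
[ 0.692 -0.131  0.011] 3.523594239473722
```

Emit:
drive_tool([
  [[-0.079, -0.15, -0.035, 0], [-0.079, -0.15, -0.035, 0], [-0.079, -0.15, -0.035, 0], [-0.079, -0.15, -0.035, 0], [-0.079, -0.15, -0.035, 0], [-0.079, -0.15, -0.035, 0], [-0.079, -0.15, -0.035, 0], [-0.079, -0.15, -0.035, 0], [-0.079, -0.15, -0.035, 0], [-0.079, -0.15, -0.035, 0], [-0.009, -0.035, 0.14, 0], [-0.009, -0.035, 0.14, 0], [-0.009, -0.035, 0.14, 0], [-0.009, -0.035, 0.14, 0], [-0.009, -0.035, 0.14, 0], [-0.009, -0.035, 0.14, 0]],
])

```text
time: 14.4
tool_pos: [0.4658, -0.0753, 0.3985]
ee_rot: [1.458, 1.044, 0.103]
wrist_force: [0.0, 0.2, -1.8]
width: 0.0179
```

```bash
python3 st.py; python3 - <<'E'
from tgt import *
o=robot.get_obs();R=toolR(o);T=target(.08,R=R);print((R.T@(T-o['tool_pos'])/.25).round(3))
E
```

```text
[[ 0.5    0.843  0.199]
 [ 0.052  0.201 -0.978]
 [-0.864  0.5    0.057]] [-0.498 -0.436  1.526  0.289  1.603 -0.638] [ 0.4658 -0.0753  0.3985] 14.4 0.0179 [ 0.   0.2 -1.8]
tilt 30.180504482540247 az 5.921889740155311
tool in head: tooly ang 5.796742053338431 x-misalign (xh,yh) [ 0.003 -0.007]
[ 0.696 -0.11   0.004]
```

Emit:
drive_tool([
  [[0.12, -0.02, 0, 0], [0.14, -0.022, 0, 0], [0.14, -0.022, 0, 0], [0.14, -0.022, 0, 0], [0.1, -0.014, 0.003, 0], [0.056, -0.01, 0, 0], [0, 0, 0, 0]],
])

```text
time: 15.1
tool_pos: [0.529, -0.0703, 0.2302]
ee_rot: [1.465, 1.051, 0.11]
wrist_force: [-1.0, 0.0, -2.6]
width: 0.0178
```

```bash
python3 st.py; python3 - <<'E'
from tgt import *
import pickle
o=robot.get_obs();R=toolR(o);T=target(.08,R=R);print((R.T@(T-o['tool_pos'])/.25).round(3))
for n in('scene','top'):
    s=snap(n);pickle.dump((s,o),open('ap_%s.pkl'%n,'wb'))
    u=proj(s,m);print(u);a,b=int(u[0]),int(u[1])-12;crop(s,'ap_%s.png'%n,a-40,b-40,a+40,b+40,8)
E
```

```text
[[ 0.494  0.846  0.201]
 [ 0.055  0.2   -0.978]
 [-0.868  0.494  0.053]] [-0.401 -0.33   1.786  0.261  1.233 -0.647] [ 0.529  -0.0703  0.2302] 15.1 0.0178 [-1.   0.  -2.6]
tilt 29.784275421723837 az 6.306872740734853
tool in head: tooly ang 5.733714488493349 x-misalign (xh,yh) [-0.004 -0.003]
[-0.013  0.01   0.012]
(np.float64(288.622854183306), np.float64(190.65996235926127))
(np.float64(347.8402211115285), np.float64(191.8258474169489))
```

View pics/ap_scene.png

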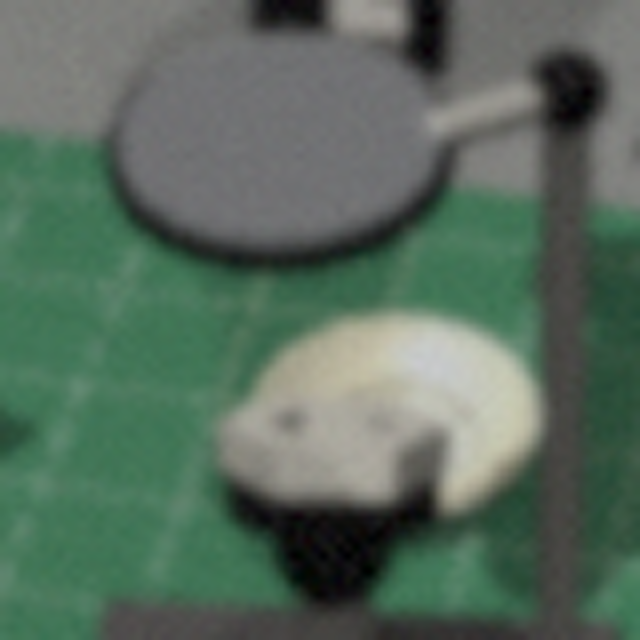

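View pics/ap_top.png

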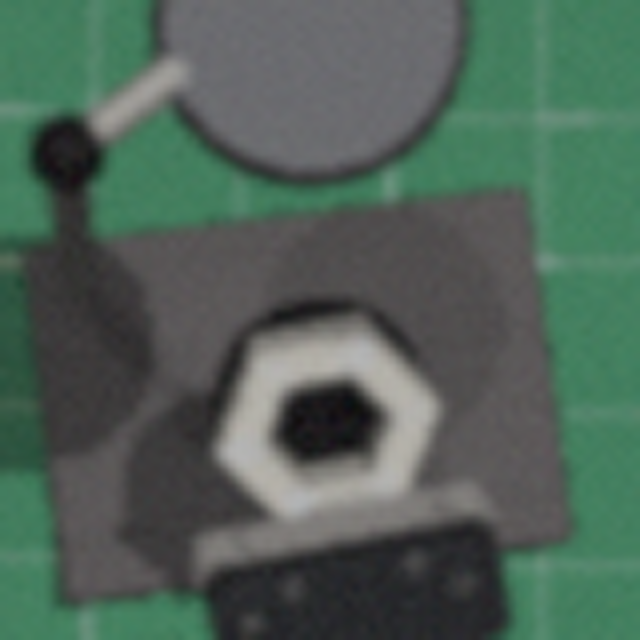

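Emit:
drive_tool([
  [[0.06, 0.005, 0.006, 0], [0.06, 0.005, 0.006, 0], [0.05, 0, 0, 0], [0.04, 0, 0, 0], [0.03, 0, 0, 0], [0, 0, 0, 0]],
])

```text
time: 15.8
tool_pos: [0.5628, -0.0698, 0.1827]
ee_rot: [1.461, 1.046, 0.107]
wrist_force: [0.1, 0.3, -2.4]
width: 0.0175
```

```bash
python3 st.py; python3 - <<'E'
from tgt import *
import pickle
o=robot.get_obs();R=toolR(o);T=target(.0,R=R);print('to h=0 mm',(R.T@(T-o['tool_pos'])*1000).round(2))
for n in('scene','top'):
    s=snap(n);pickle.dump((s,o),open('ap_%s.pkl'%n,'wb'))
    u=proj(s,m);a,b=int(u[0]),int(u[1])-12;crop(s,'aq_%s.png'%n,a-40,b-40,a+40,b+40,8)
E
```

```text
[[ 0.498  0.844  0.2  ]
 [ 0.053  0.201 -0.978]
 [-0.866  0.498  0.055]] [-0.367 -0.237  1.812  0.259  1.105 -0.646] [ 0.5628 -0.0698  0.1827] 15.8 0.0175 [ 0.1  0.3 -2.4]
tilt 30.058174314426946 az 6.120420655100468
tool in head: tooly ang 5.796421766020607 x-misalign (xh,yh) [ 0.001 -0.005]
to h=0 mm [18.78 -2.66 -1.08]
```

View pics/aq_scene.png

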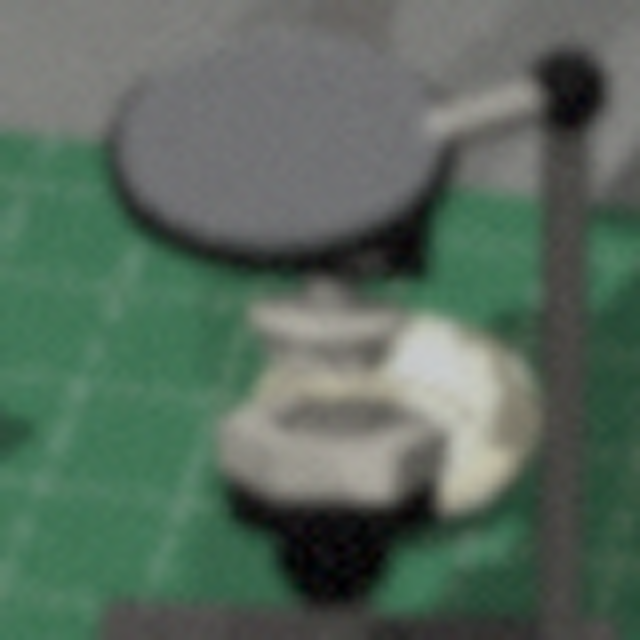

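View pics/aq_top.png

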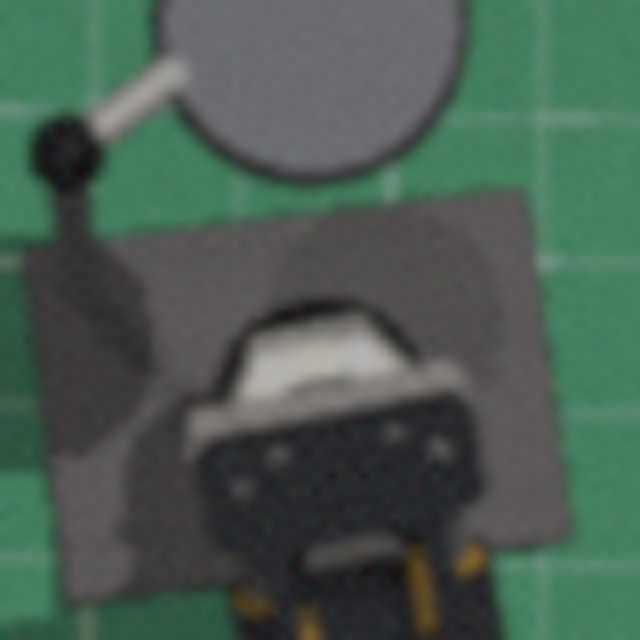

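```bash
cat > ov2.py <<'E'
from tgt import *
import pickle
def draw(s,o,name,mm=m,a=.0305,b=.0055,phi=5.5,cal=(0,0,0),k=10,r=32,off=(0,-6)):
    R=toolR(o);L=np.c_[R[:,1],-R[:,2],-R[:,0]];org=o['tool_pos']+a*R[:,0]+b*R[:,2]+np.array(cal)
    u=proj(s,m);x0,y0=int(u[0])-r+off[0],int(u[1])-r+off[1]
    im=np.ascontiguousarray(cv2.resize(s['pixels'][y0:y0+2*r,x0:x0+2*r,::-1],None,fx=k,fy=k,interpolation=cv2.INTER_CUBIC))
    def pl(P,col):
        q=[[(v[0]-x0+.5)*k,(v[1]-y0+.5)*k] for v in (proj(s,p) for p in P)]
        cv2.polylines(im,[np.int32(q)],True,col,1)
    th=np.linspace(0,2*np.pi,50)
    for rr,z in((.023,.0165),(.023,.0125),(.015,0)): pl([org+L@[rr*np.cos(t),rr*np.sin(t),z] for t in th],(0,255,255))
    for af in(.017,.029):
        h=af/np.cos(np.pi/6)
        pl([mm+h*(np.cos(t)*xh+np.sin(t)*yh) for t in np.radians(phi+30+60*np.arange(6))],(0,0,255))
    cv2.imwrite('pics/'+name,im)
E
python3 - <<'E'
from ov2 import *
s,o=pickle.load(open('ap_scene.pkl','rb'));draw(s,o,'q1.png')
E
```

```text
(no output)
```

View pics/q1.png

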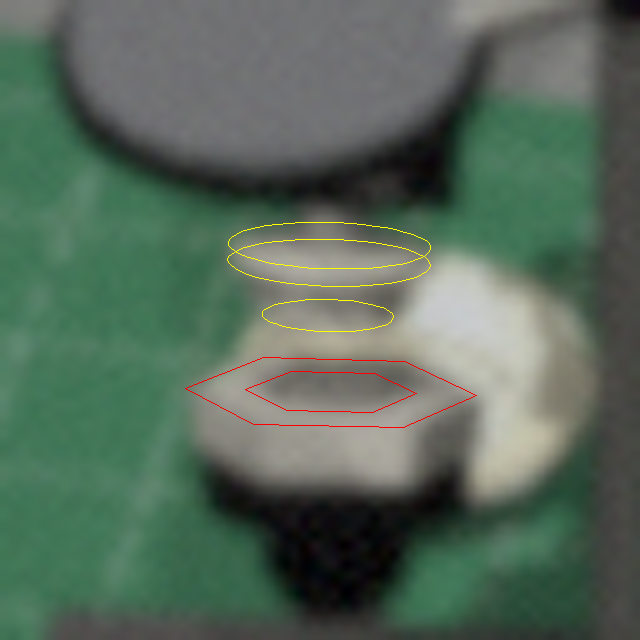

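Emit:
drive_tool([
  [[0.02, -0.005, -0.004, 0], [0.02, -0.005, 0, 0], [0.012, 0, 0, 0], [0, 0, 0, 0], [0, 0, 0, 0]],
])

```text
time: 16.4
tool_pos: [0.5672, -0.0688, 0.1712]
ee_rot: [1.459, 1.045, 0.105]
wrist_force: [0.7, 0.2, -1.2]
width: 0.0177
```

```bash
cat > r.py <<'E'
from tgt import *
o=robot.get_obs();R=toolR(o);T=target(.0,R=R);print('to h=0 mm',(R.T@(T-o['tool_pos'])*1000).round(2),'F tool',(R.T@o['wrist_force']).round(1),'t',round(o['time'],2),'M tool',(R.T@o['wrist_torque']).round(2),'width',o['width'])
E
python3 st.py;python3 r.py
```

```text
[[ 0.499  0.843  0.2  ]
 [ 0.053  0.201 -0.978]
 [-0.865  0.499  0.056]] [-0.361 -0.222  1.824  0.259  1.075 -0.647] [ 0.5672 -0.0688  0.1712] 16.4 0.0177 [ 0.7  0.2 -1.2]
tilt 30.15012934728171 az 6.0354529321784
tool in head: tooly ang 5.803970491141208 x-misalign (xh,yh) [ 0.003 -0.006]
to h=0 mm [ 6.58 -0.92 -0.46] F tool [ 1.4  0.1 -0.1] t 16.4 M tool [-0.03 -0.03 -0.32] width 0.01767433314035326
```

Emit:
drive_tool([
  [[0.006, -0.003, -0.002, 0], [0.006, 0, 0, 0], [0.006, 0, 0, 0], [0.006, 0, 0, 0], [0, 0, 0, 0]],
])

```text
time: 16.9
tool_pos: [0.5696, -0.0682, 0.1656]
ee_rot: [1.459, 1.045, 0.105]
wrist_force: [-0.1, -0.1, -2.0]
width: 0.0176
```

```bash
python3 r.py
```

```text
to h=0 mm [ 0.52 -0.2   0.01] F tool [ 1.6 -1.1 -0.1] t 16.9 M tool [ 0.02  0.02 -0.28] width 0.017592902827882163
```

Emit:
drive_tool([
  [[0.006, 0, 0, 0], [0.006, 0, 0, 0], [0.004, 0, 0, 0], [0, 0, 0, 0]],
])

```text
time: 17.3
tool_pos: [0.5705, -0.0682, 0.165]
ee_rot: [1.456, 1.045, 0.104]
wrist_force: [-16.7, 0.3, 11.4]
width: 0.0177
```

```bash
python3 r.py
```

```text
to h=0 mm [-0.45 -0.66 -0.15] F tool [-18.2  -8.4  -3. ] t 17.3 M tool [ 0.01  0.45 -1.71] width 0.01766549845808506
```

Contact came at about h = 0 with 18 N and a sideways push of -8 N, so the spigot is on the +x rim. I back off, shift about 1.5 mm in -y and retry.

Emit:
drive_tool([
  [[-0.01, 0, 0, 0], [0, -0.006, 0, 0], [0.004, 0, 0, 0], [0.004, 0, 0, 0], [0.002, 0, 0, 0], [0, 0, 0, 0]],
])

```text
time: 17.9
tool_pos: [0.5703, -0.0686, 0.1649]
ee_rot: [1.455, 1.042, 0.103]
wrist_force: [-13.9, -0.1, 13.6]
width: 0.0178
```

```bash
python3 r.py
```

```text
to h=0 mm [-0.48 -0.48 -0.55] F tool [-18.7  -4.9  -1.9] t 17.9 M tool [-0.    0.35 -1.08] width 0.017822670093953632
```

Emit:
drive_tool([
  [[-0.012, 0, 0, 0], [-0.004, -0.006, -0.002, 0], [0, 0, 0, 0]],
])

```text
time: 18.2
tool_pos: [0.5664, -0.0682, 0.163]
ee_rot: [1.461, 1.046, 0.106]
wrist_force: [0.7, 0.1, -1.9]
width: 0.0179
```

```bash
python3 r.py;python3 st.py; python3 - <<'E'
from ov2 import *
o=robot.get_obs();s=snap('scene');draw(s,o,'q2.png')
E
```

```text
to h=0 mm [-0.13  3.81  0.86] F tool [ 2.  -0.3 -0. ] t 18.2 M tool [-0.01  0.03 -0.29] width 0.0179342539248603
[[ 0.498  0.844  0.2  ]
 [ 0.053  0.201 -0.978]
 [-0.865  0.498  0.055]] [-0.36  -0.218  1.837  0.261  1.061 -0.65 ] [ 0.5664 -0.0682  0.163 ] 18.2 0.0179 [ 0.7  0.1 -1.9]
tilt 30.066725650142896 az 6.09839895189826
tool in head: tooly ang 5.783249398113219 x-misalign (xh,yh) [ 0.001 -0.005]
```

View pics/q2.png

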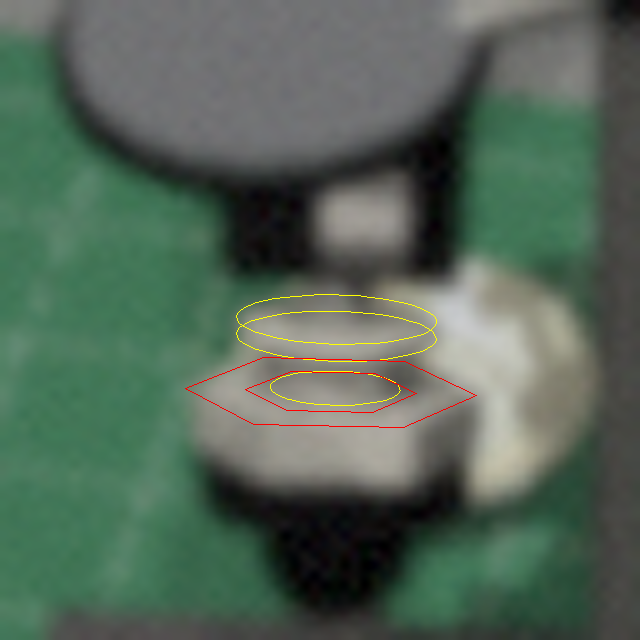

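Emit:
drive_tool([
  [[-0.004, 0.008, 0.002, 0], [0, 0, 0, 0], [0.004, 0, 0, 0], [0.004, 0, 0, 0], [0.004, 0, 0, 0], [0, 0, 0, 0]],
])

```text
time: 18.85
tool_pos: [0.5695, -0.0682, 0.1631]
ee_rot: [1.46, 1.045, 0.106]
wrist_force: [-0.6, -0.1, -0.8]
width: 0.0177
```

```bash
python3 r.py
```

```text
to h=0 mm [-1.66  1.13  0.15] F tool [ 0.4 -0.9 -0.1] t 18.85 M tool [-0.01  0.   -0.45] width 0.01768233040626215
```

The spigot is going in with almost no force. I continue gently.

Emit:
drive_tool([
  [[0.004, 0, 0, 0], [0.004, 0, 0, 0], [0.004, 0, 0, 0], [0, 0, 0, 0]],
])

```text
time: 19.25
tool_pos: [0.5702, -0.0682, 0.1624]
ee_rot: [1.458, 1.046, 0.105]
wrist_force: [-12.8, 0.1, 7.5]
width: 0.018
```

```bash
python3 r.py
```

```text
to h=0 mm [-2.6   0.94  0.12] F tool [-12.9  -7.   -2.3] t 19.25 M tool [ 0.09  0.46 -1.45] width 0.017988856179697536
```

Emit:
drive_tool([
  [[-0.006, -0.004, -0.001, 0], [0, 0, 0, 0], [0.004, 0, 0, 0], [0.004, 0, 0, 0], [0, 0, 0, 0]],
])

```text
time: 19.75
tool_pos: [0.5701, -0.0683, 0.1622]
ee_rot: [1.457, 1.044, 0.104]
wrist_force: [-14.0, 0.5, 10.9]
width: 0.0179
```

```bash
python3 r.py
```

```text
to h=0 mm [-2.73  1.06  0.03] F tool [-16.4  -6.2  -2.7] t 19.75 M tool [ 0.03  0.43 -1.34] width 0.017870180494515765
```

Emit:
drive_tool([
  [[-0.005, -0.004, 0, 0], [0.001, -0.004, 0, 0], [0.001, 0, 0, 0]],
])

```text
time: 20.05
tool_pos: [0.5697, -0.0684, 0.162]
ee_rot: [1.458, 1.04, 0.104]
wrist_force: [-6.6, 1.6, 7.6]
width: 0.0178
```

```bash
python3 r.py
```

```text
to h=0 mm [-2.62  1.39 -0.03] F tool [-9.8 -1.4 -2.5] t 20.05 M tool [-0.05  0.46 -0.13] width 0.01780761239243838
```

Emit:
drive_tool([
  [[0.002, -0.004, 0, 0], [0.002, -0.004, 0, 0], [0, 0, 0, 0]],
])

```text
time: 20.35
tool_pos: [0.5696, -0.0684, 0.1619]
ee_rot: [1.458, 1.037, 0.104]
wrist_force: [-4.7, 2.8, 9.7]
width: 0.0176
```

```bash
python3 r.py
```

```text
to h=0 mm [-2.69  1.46 -0.06] F tool [-10.6   1.6  -3.1] t 20.35 M tool [-0.02  0.62  0.31] width 0.017578342958761085
```

Emit:
drive_tool([
  [[0, 0, -0.005, 0], [0, 0, 0, 0.006], [0, 0, 0, 0.006], [0, 0, 0, 0]],
])

```text
time: 20.75
tool_pos: [0.5695, -0.0681, 0.1616]
ee_rot: [1.531, 1.037, 0.101]
wrist_force: [-3.1, 1.2, 7.8]
width: 0.0178
```

```bash
python3 r.py
```

```text
to h=0 mm [-2.85  2.05  0.11] F tool [-8.2  1.5 -1.5] t 20.75 M tool [-0.05  0.15  0.27] width 0.017796243650738792
```

Emit:
drive_tool([
  [[0, 0, 0, 0.006], [0, 0, 0, 0.006], [0, 0, 0, 0.006], [0, 0, 0, 0]],
])

```text
time: 21.15
tool_pos: [0.5693, -0.068, 0.1614]
ee_rot: [1.644, 1.037, 0.101]
wrist_force: [-3.1, 1.0, 5.5]
width: 0.0178
```

```bash
python3 r.py
```

```text
to h=0 mm [-3.01  2.97 -0.05] F tool [-6.2  0.2 -1.4] t 21.15 M tool [-0.09  0.14  0.12] width 0.017770999110088205
```

Emit:
drive_tool([
  [[0.002, 0, 0, -0.006], [0.002, 0, 0, -0.006], [0, 0, 0, -0.006], [0, 0, 0, -0.006], [0, 0, 0, -0.006], [0, 0, 0, 0]],
])

```text
time: 21.75
tool_pos: [0.5688, -0.0673, 0.1575]
ee_rot: [1.46, 1.041, 0.106]
wrist_force: [3.3, 2.4, 0.7]
width: 0.0178
```

```bash
python3 r.py
```

```text
to h=0 mm [-6.13  4.28  1.52] F tool [ 1.2  3.6 -1.6] t 21.75 M tool [-0.07  0.31  0.48] width 0.017820627343890203
```

Emit:
drive_tool([
  [[0.001, -0.001, 0, -0.006], [0.001, -0.001, 0, -0.006], [0, -0.001, 0, -0.006], [0, 0, 0, 0]],
])

```text
time: 22.15
tool_pos: [0.5688, -0.0675, 0.1573]
ee_rot: [1.347, 1.04, 0.105]
wrist_force: [4.1, 1.9, 0.6]
width: 0.0178
```

```bash
python3 r.py; python3 st.py
```

```text
to h=0 mm [-6.3   3.62  1.72] F tool [ 1.6  4.3 -0.5] t 22.15 M tool [0.03 0.2  1.04] width 0.01780806982080943
[[ 0.503  0.813  0.292]
 [ 0.053  0.309 -0.95 ]
 [-0.862  0.494  0.112]] [-0.358 -0.213  1.846  0.265  1.04  -0.766] [ 0.5688 -0.0675  0.1573] 22.15 0.0178 [4.1 1.9 0.6]
tilt 30.40418794364447 az 6.017449449735621
tool in head: tooly ang 12.211738410808717 x-misalign (xh,yh) [ 0.007 -0.006]
```

The hex dropped in while turning back (h = -6 with no axial force). I return to about 8°, relax the sideways load and push on.

Emit:
drive_tool([
  [[0, 0.003, 0, 0.006], [0, 0.003, 0, 0.006], [0.004, 0.002, 0, 0.003], [0.004, 0, 0, 0], [0.004, 0, 0, 0], [0, 0, 0, 0]],
])

```text
time: 22.75
tool_pos: [0.5705, -0.0672, 0.1544]
ee_rot: [1.44, 1.044, 0.105]
wrist_force: [3.3, 0.2, 0.0]
width: 0.018
```

```bash
python3 r.py; python3 st.py | tail -2
```

```text
to h=0 mm [-9.7   4.23  1.55] F tool [1.7 2.9 0.5] t 22.75 M tool [-0.05 -0.11  0.45] width 0.0180369176985352
tilt 30.184887002076646 az 5.992801485815986
tool in head: tooly ang 6.887438862696006 x-misalign (xh,yh) [ 0.003 -0.006]
```

Emit:
drive_tool([
  [[0.004, 0.003, 0, 0], [0.004, 0, 0, 0], [0.004, 0, 0, 0], [0.004, 0, 0, 0], [0, 0, 0, 0]],
])

```text
time: 23.25
tool_pos: [0.5717, -0.0668, 0.1527]
ee_rot: [1.439, 1.047, 0.105]
wrist_force: [-11.5, -1.1, 10.8]
width: 0.0182
```

```bash
python3 r.py; python3 st.py | tail -2
```

```text
to h=0 mm [-11.84   4.06   1.8 ] F tool [-15.1  -4.5  -0.7] t 23.25 M tool [-0.    0.45 -1.17] width 0.018182027725620987
tilt 30.036773976983127 az 6.0069766566703136
tool in head: tooly ang 6.969462452942153 x-misalign (xh,yh) [ 0.001 -0.006]
```

```bash
python3 - <<'E'
from ov2 import *
o=robot.get_obs();s=snap('scene');pickle.dump((s,o),open('in_scene.pkl','wb'));u=proj(s,m);a,b=int(u[0]),int(u[1])
crop(s,'in.png',a-30,b-30,a+30,b+30,10)
E
```

```text
(no output)
```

View pics/in.png

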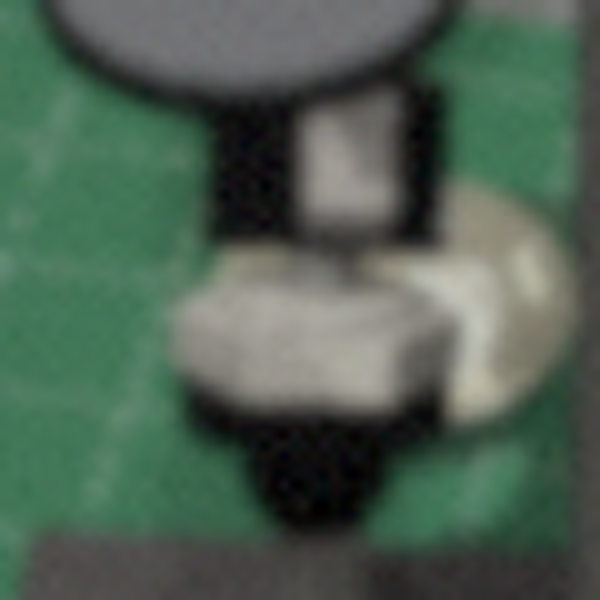

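The flange looks seated on the ring. A small wiggle under slightly more pressure, to make sure.

Emit:
drive_tool([
  [[0.003, -0.003, 0, 0.003], [0, 0, 0, -0.006], [0.001, 0, 0, -0.003], [0, 0, 0, 0.006], [0, 0, 0, 0]],
])

```text
time: 23.8
tool_pos: [0.5725, -0.067, 0.1531]
ee_rot: [1.438, 1.043, 0.103]
wrist_force: [-11.2, -0.9, 12.6]
width: 0.0177
```

```bash
python3 r.py; python3 st.py | tail -2
```

```text
to h=0 mm [-11.82   3.16   1.38] F tool [-16.5  -3.3  -0.7] t 23.8 M tool [-0.12  0.6  -0.88] width 0.017739679222130184
tilt 30.224357723780336 az 5.926444133658709
tool in head: tooly ang 6.950445272695344 x-misalign (xh,yh) [ 0.004 -0.007]
```

Emit:
drive_tool([
  [[-0.006, 0, 0, 0], [0, 0, 0, 0]],
])

```text
time: 24.0
tool_pos: [0.5722, -0.067, 0.1531]
ee_rot: [1.439, 1.043, 0.104]
wrist_force: [-4.6, -0.7, 8.1]
width: 0.0176
```

Emit:
drive_tool([
  [[0, 0, 0, 0], [0, 0, 0, 0], [0, 0, 0, 0], [0, 0, 0, 0]],
], grip=0.4)

```text
time: 24.4
tool_pos: [0.5718, -0.0667, 0.1505]
ee_rot: [1.441, 1.046, 0.106]
wrist_force: [-0.0, 0.3, -0.3]
width: 0.0378
```

```bash
python3 r.py; python3 - <<'E'
from ov2 import *
o=robot.get_obs();s=snap('scene');u=proj(s,m);a,b=int(u[0]),int(u[1])
crop(s,'in2.png',a-30,b-30,a+30,b+30,10)
E
```

```text
to h=0 mm [-13.69   5.07   1.96] F tool [ 0.3 -0.1 -0.3] t 24.4 M tool [ 0.    0.02 -0.11] width 0.037789163405856196
```

View pics/in2.png

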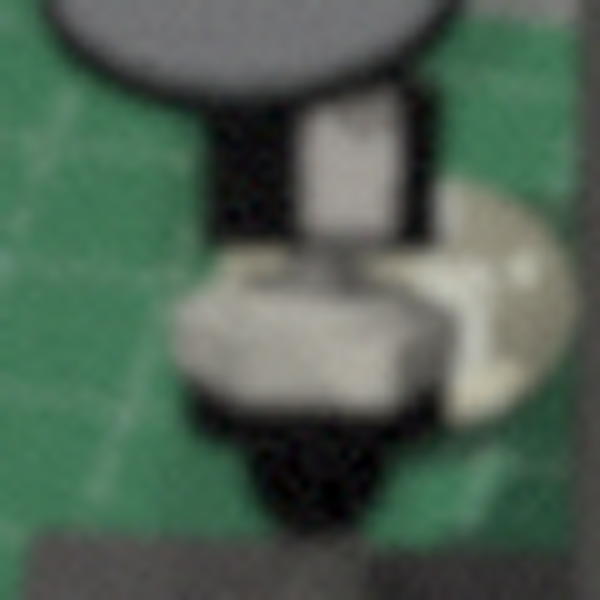

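Emit:
drive_tool([
  [[0, 0, 0, 0], [-0.02, 0, 0, 0], [-0.06, 0, 0, 0], [-0.1, 0, 0, 0], [-0.15, 0, 0, 0], [-0.2, 0, 0, 0], [-0.2, 0, 0, 0], [0, -0.2, 0, 0], [0, -0.2, 0, 0], [0, 0, 0, 0]],
], grip=0.6)

```text
time: 25.45
tool_pos: [0.392, -0.0993, 0.2535]
ee_rot: [1.449, 1.052, 0.105]
wrist_force: [0.6, -0.7, -1.2]
width: 0.0562
```

```bash
python3 r.py; python3 - <<'E'
from ov2 import *
o=robot.get_obs();print(o['tool_pos'])
ims=[]
for n in('scene','top'):
    s=snap(n);pickle.dump((s,o),open('f_%s.pkl'%n,'wb'));u=proj(s,m);a,b=int(u[0]),int(u[1])-5
    ims.append(cv2.resize(np.ascontiguousarray(s['pixels'][b-32:b+32,a-32:a+32,::-1]),(400,400),interpolation=cv2.INTER_CUBIC))
    crop(s,'full_%s.png'%n,0,0,640,400,1)
cv2.imwrite('pics/fin.png',np.hstack(ims))
E
```

```text
to h=0 mm [166.12 113.15   1.44] F tool [ 1.3 -0.2  0.7] t 25.45 M tool [ 0.01 -0.02 -0.13] width 0.05618027914801244
[ 0.39198119 -0.09930108  0.25354591]
```

View pics/fin.png

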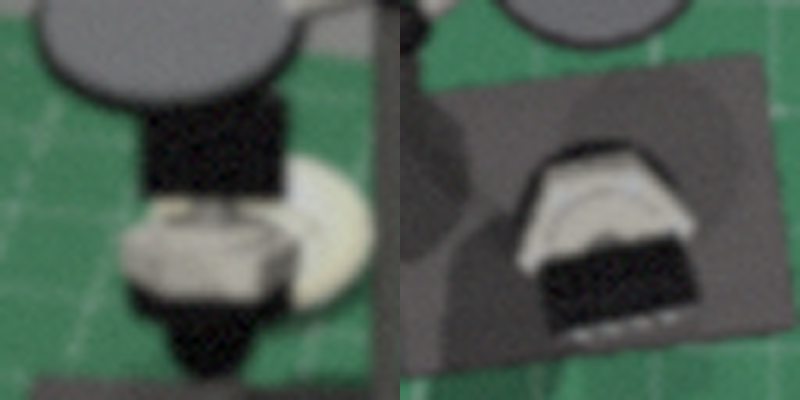

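View pics/full_top.png

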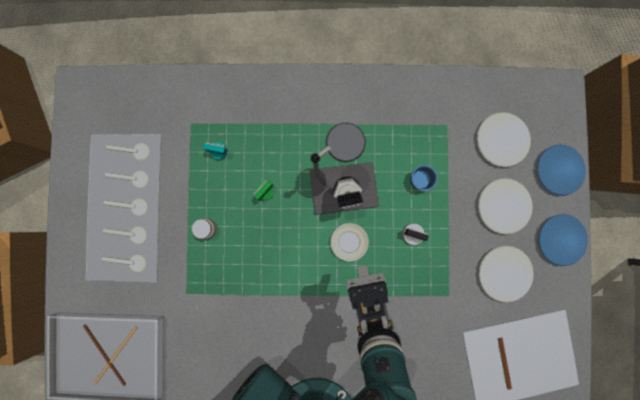

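Everything stands where it was, and the lamp sits on the head with the lit edge toward the dish. I check the seating depth and tilt from the depth map.

```bash
python3 - <<'E'
from ov2 import *
H=np.c_[xh,yh,w]; fl=m-.014*w
s,o=pickle.load(open('f_top.pkl','rb'));t0=pickle.load(open('top.pkl','rb'))
u=proj(s,m);a,b=int(u[0]),int(u[1])
P=[];C=[]
for v in range(b-20,b+30):
    for q in range(a-25,a+25):
        p=world(s,q,v)
        if p[2]>.11: P.append(H.T@(p-fl)*1000);C.append(s['pixels'][v,q].mean())
P=np.array(P);C=np.array(C)
D=P[(C<60)&(P[:,2]>32)&(P[:,2]<64)]
print('back face n',len(D),D.mean(0).round(1)); A=np.c_[D[:,1:],np.ones(len(D))];k=np.linalg.lstsq(A,D[:,0],rcond=None)[0];print('x=k.[y,z,1]',k,'yaw deg',np.degrees(-np.arctan(k[0])),'tilt deg',np.degrees(np.arctan(k[1])))
print('panel z max pct',np.percentile(P[C<60][:,2],[90,95,98,100]).round(1),'y range',np.percentile(D[:,1],[1,99]).round(1))
B=P[(C>110)&(P[:,0]>3)]
f=B[np.hypot(B[:,0],B[:,1])<21];r=B[np.hypot(B[:,0],B[:,1])>26]
print('flange top z',np.median(f[:,2]),len(f),'ring z',np.median(r[:,2]),len(r))
draw(s,o,'e.png')
# overlay seated model in both views
for n in('scene','top'):
    s,o=pickle.load(open('f_%s.pkl'%n,'rb'));k=8;r=32
    u=proj(s,m);x0,y0=int(u[0])-r,int(u[1])-r
    im=np.ascontiguousarray(cv2.resize(s['pixels'][y0:y0+2*r,x0:x0+2*r,::-1],None,fx=k,fy=k,interpolation=cv2.INTER_CUBIC))
    ph=np.radians(5.5);L=np.c_[np.cos(ph)*xh+np.sin(ph)*yh,-np.sin(ph)*xh+np.cos(ph)*yh,w];org=fl+.0015*w
    def pl(pts,col):
        cv2.polylines(im,[np.int32([[(q[0]-x0+.5)*k,(q[1]-y0+.5)*k] for q in (proj(s,org+L@np.array(p)) for p in pts)])],True,col,1)
    for x in(-.009,.009): pl([(x,y,z) for y,z in((-.028,.0265),(.028,.0265),(.028,.0665),(-.028,.0665))],(0,0,255))
    th=np.linspace(0,6.28,50); pl([(.023*np.cos(t),.023*np.sin(t),.0165) for t in th],(0,255,255))
    cv2.imwrite('pics/e_%s.png'%n,im)
cv2.imwrite('pics/e.png',np.hstack([cv2.resize(cv2.imread('pics/e_%s.png'%n),(400,400)) for n in('scene','top')]))
E
```

```text
back face n 125 [ 7.   2.8 50.6]
x=k.[y,z,1] [-0.11639174  0.01508613  6.53360768] yaw deg 6.638883959936269 tilt deg 0.8643059660316765
panel z max pct [ 69.1  70.2  70.8 977.6] y range [-23.5  29.3]
flange top z 17.653099422917236 98 ring z 14.242865758677237 82
```

View pics/e.png

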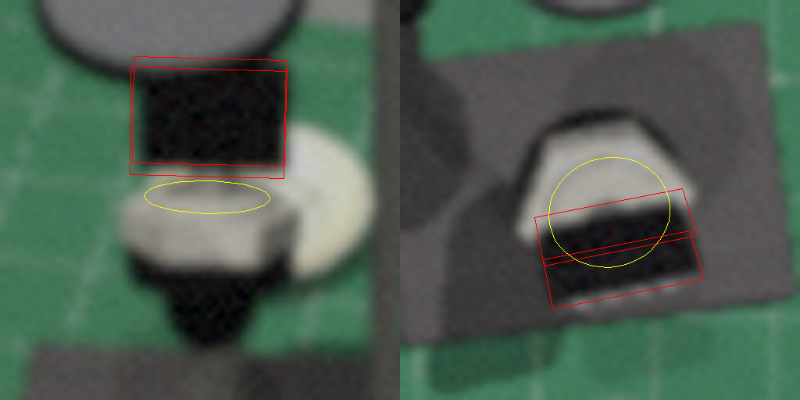

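The flange top stands 3.4 mm above the ring (flange thickness 4 mm), so it is flush. Yaw is 6.6° and tilt under 1°, and the robot is clear. Handing in.

```bash
python3 -c "
from h import *
print(robot.close_job(), robot.get_obs()['time'])"
```

```text
the job is handed in; nothing more can be done
the job is handed in; nothing more can be done
```

I mounted the hex-foot light on the leaning head, let go and handed the job in at about 25.6 s. No verdict was reported.

**How it went:** I gripped the black light with the small flange across its thickness and lifted it. The moves offer no tilt, so I drove the arm against its reach limit until the tool leaned 30°. The first press landed on the rim at about 18 N, so I backed off and shifted sideways. On the next press the spigot went in, and turning the light lightly back and forth made the hex drop home. I then opened the fingers and backed clear.

**Last checks** (from the top depth map, before handing in):

| Check | Result |
|---|---|
| Flange top above the ring | 3.4 mm (flange is 4 mm thick, so flush) |
| Lean relative to the head | about 0.9° |
| Lit side relative to the lean direction | about 6.6° |

- **Other objects:** in the last top picture the spare, cup, jar and dish stand where they did, judged by eye. The robot was clear of everything.
- **Forces:** the highest wrist reading I saw was about 20 N.
- **Disagreement:** the tool position at seating was 3–5 mm sideways from my camera estimate. I put this down to calibration and a small slip in the grip, since the depth map and pictures show the foot seated.

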